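# Hold a spice tin on the rack column for screwing

## Task

A spice-tin rack is being assembled: its lower, green tin is already fixed. Stack the loose blue tin squarely on top of the green one, keeping it upright, then press it gently back against the sprung steel plate until its front is flush with the green tin's front (about 10 newtons) and go on holding it there, so that someone can screw it on from behind: the job finishes while you are still holding and pressing. Leave the mustard jar, the mug and the timer alone.

Things in the scene. Friction and masses are not known exactly. Their poses are not given: they have to be found in the camera images.
- tin_center (a point): centre of the loose, closed blue tin with a steel lid (the one to pick up), half-way up, 30 mm above its underside: a rigid box 90 mm along its x, 56 mm along its y (grip across these sides), 60 mm high, 0.2 to 0.45 kg. z is up; a half turn makes no difference. It starts upright on the worktop
- base_tin_top (a point): centre of the top of the green tin (same size as the blue one, fixed to the wooden rack), 72 mm above the worktop. Axes: x points away from the robot to the sprung plate (the pressing direction), y left along the plate, z up. The blue tin, squarely on it and flush, has its centre 30 mm straight above this point
- plate_front (a point): centre of the front face of the upright sprung steel plate, 70 mm wide (y), 46 mm high, 5 mm thick, 28 mm above the green tin's top; axes as the green tin's. At rest its face is 35 mm along x from the green tin's centre, 10 mm proud of the green tin's back face, so a blue tin flush with the green one has pushed it in by 10 mm
- board_top (a point): middle of the top front edge of the rack's wooden backboard, 128 mm above the worktop; the board is 120 mm wide (y) and 20 mm thick, its front 30 mm behind the resting plate face. The rack's foot, 150 mm (x) by 120 mm (y), 12 mm thick, reaches 10 mm in front of the green tin. The rack does not move
- plate (a joint): how far the sprung plate is pushed back, in m: 0 at rest, at most 0.022. It slides along the green tin's +x against springs of 1000 N/m with no preload: 0.010 means 10 N; it springs back when let go
- mustard_center (a point): centre, half-way up, of a mustard jar, 59 mm diameter, 103 mm high (bystander, leave alone)
- mug_center (a point): middle, half-way up, of a dark green mug, 92 mm by 128 mm with its handle, 95 mm high (bystander, leave alone)
- timer_center (a point): centre, half-way up, of a red and white kitchen timer, 60 mm diameter, 48 mm high (bystander, leave alone)
Things that resemble listed ones, but are neither listed nor needed, are in the scene too. What is shaped like the part that bears tin_center but purple is not meant.

How it is judged (in metres and radians):
On the way, in this order (a step that is already met when the one before it is completed fails the run):
1. the blue tin is lifted clear of the worktop (height (world z) of tin_center above 0.06 m), for 0.1 s.
2. the blue tin stands squarely on the green tin (z of tin_center in the frame of base_tin_top between 0.027 and 0.034 m and y of tin_center in the frame of base_tin_top between -0.006 and 0.006 m and angle between the x axis of tin_center and the x axis of base_tin_top, either way round below 0.08 rad and angle between tin_center's own z axis and vertical below 0.08 rad and x of tin_center in the frame of base_tin_top between -0.04 and 0.008 m), for 0.2 s.
At the end, for the whole second after the job is handed in: Still held: blue tin upright on the green one (centre 27-34 mm above its top), within 6 mm sideways, 5 mm front to back and 0.08 rad of square, at rest, pressing the plate in 6 to 14 mm with 5 to 15 N (z of tin_center in the frame of base_tin_top between 0.027 and 0.034 m and y of tin_center in the frame of base_tin_top between -0.006 and 0.006 m and angle between the x axis of tin_center and the x axis of base_tin_top, either way round below 0.08 rad and angle between tin_center's own z axis and vertical below 0.08 rad and x of tin_center in the frame of base_tin_top between -0.005 and 0.005 m and value of joint plate between 0.006 and 0.014 m and contact force between tin and plate between 5 and 15 N and linear speed of tin below 0.02 m/s); the arm keeps its last pose, push and grip.
It fails at once if the plate is pressed too hard (over 19 N) (value of joint plate above 0.019 m or contact force between tin and plate above 24 N).
It fails at once if the blue tin is tipped over (angle between tin_center's own z axis and vertical above 0.5 rad).
It fails at once if the mustard jar is disturbed (distance of mustard_center from where it was at the start of the episode above 0.025 m).
It fails at once if the mug is disturbed (distance of mug_center from where it was at the start of the episode above 0.025 m).
It fails at once if the timer is disturbed (distance of timer_center from where it was at the start of the episode above 0.025 m).
It also fails if it takes over 40 s, if anything falls off the work surface, if the arm or the gripper's body presses on something with over 40 N, if the wrist force passes 120 N, or if a joint passes its speed limit or range.

## Robot

A 6-joint arm with a two-finger parallel gripper is mounted at the origin on a cart in front of the work surface, level with it; the furniture and walls round the work are solid. World frame = base frame: x ahead of the robot, y to its left, z up, the work surface at z = 0. Lengths are in mm, angles in rad, forces in N, time in s.
With the tool pointing down it reaches from about 350 to 975 mm from the base axis. Payload 7.1 kg.
Tool frame: the origin (TCP) lies at the very end of the fingers, on their centre line; the grasp point (between the pads) lies 19 mm behind it; z points along the fingers, y is the line along which they close (so a half turn about z gives the same grasp; the last joint's range is limited). The gripper opens to 88 mm and grips with 3 to 60 N. Pads are 20 mm wide; open, the fingers measure 115 mm over their backs; the gripper's body (75 mm by 178 mm) begins 61 mm behind the grasp point.
Start: joints at [1.223, 0.423, 1.63, -0, 1.089, -0.019], TCP at [201.785, 591.513, 188.075] pointing down, gripper open.
Joint ranges: [-3, 3], [-0.9, 2.11], [0.09, 2.58], [-1.31, 4.45], [0.11, 2.69], [-2.54, 2.54]. Speed limits (rad/s): [2.39, 2.39, 3.01, 3.14, 3.14, 3.14].

## Interface

Orientations are given as a rotation vector (axis times angle).
In Python, from workcell import get_obs, get_image, job, models gives the robot as it stands.
- The arm moves only by the tool jog_arm, never from a script. Its argument "increments" is one flat list of numbers, 7 for each row, row after row: the turn, a rotation vector about the tool's x, y, z in degrees, then the shift along the tool's x, y, z in mm, then the opening in per cent of the stroke, from 0 (shut) to 100 (fully open). A call has 1 to 12 rows; each row shifts and turns the commanded pose from where the row before left it, along the tool's axes as they then stand; what a row does not reach is not made up. A row lasts 1/8 s, in which the tool goes at most 62.5 mm and 10.7 degrees, less where a joint would pass 70% of its speed; a pose out of reach is approached as far as the arm can. A call is refused whole if a number of a shift passes 62.5 or a number of a turn 10.7, either way. A call with a gripper value outside its range is refused whole. The fingers move at their own pace and stop on an object; the grip force is fixed at half the most. Time passes only in rows, so rows that do not move let the fingers close. It gives the time, the measured TCP pose, the force, the opening and the grip force at its end, in the units of the state.
- get_obs(): the state, without advancing time (a new reading comes with each control period).
- get_image(name): name is "scene" or "top" or "wrist"; returns a dict with "pixels" (384x512x3 uint8, blue, green, red), "depth" (384x512 float32, mm along the optical axis (not along the pixel's ray), 0 where there is no reading), "fx", "fy", "cx", "cy" (pixels), "cam_to_world" (4x4, takes a point from camera to world coordinates); the wrist camera has in their place "tool_from_camera" (4x4, takes a point from camera to tool coordinates, whose origin is the TCP and whose axes are the flange's). Camera axes: x right, y up, looking along -z (the intrinsics and any distortion apply to the point x, -y, -z); pixel columns grow to the right and rows downward; lengths in mm; the calibration is good to about 2 mm. The wrist camera is an equidistant fisheye: a pixel r from the principal point sees the ray r / f radians off the axis. A picture is of the moment at which its call begins: read the wrist's pose just before it.
- job.close_job(): hands the job in; it is judged then, once.
Trained networks look in the newest picture that a camera, given by its name, has taken for a name from the list of things; names that differ only in an ending like _2 or _b are one class to them, and where a whole thing is asked for, a point or a joint stands for the part that bears it (a point fixed in the world has none). Each returns a list of dicts, best first, with "p" (0 to 1); they miss things now and then, are a little off and sometimes report something else, mostly with a low value. They report only what shows in the picture. A call takes as long as a camera call. They do not tell look-alikes from the thing itself.
- models.look_for(target, camera): "centre" ([x, y, z] in mm, in world coordinates, good to about 4 mm: the middle of the surface that is visible of it).
- models.regions_of(target, camera): "region" (384x512 bool, what is visible of it).
The state is a dict: "t": time; "qpos": joint angles; "qvel": joint speeds; "joint_torque": joint torques, N m; "ee_pos": TCP position; "orientation": TCP orientation; "ft_force": force on the tool from outside, world axes, zero at the start; "moment": the same for the moment, N m; "width": finger opening in mm; "grasp_force": force on a finger pad.
Only numpy, scipy, OpenCV 4.12 (cv2) and the standard library are available. Lean on these libraries where they do the work, as an engineer would, in place of code of your own. Each camera call takes 0.05 s, during which the arm holds its last target. There are 200 camera calls.

## Working session

There is one attempt and no reset: what is moved stays moved. The work goes in short steps, Python scripts to look and compute and a tool call to move; the robot and the scene stay as the last step left them, time stands still between calls to the robot, and variables do not carry over. Pictures are saved under pics/ and viewed, at most 10 in all, crops included, and the job is handed in when it is done.

Besides the shell and the picture viewer there is one more tool, called after "Request:" as name(argument=value, ...) on one line, values as JSON. jog_arm: Moves the arm, as the interface text tells. Its arguments: {"type":"object","properties":{"increments":{"type":"array"}},"required":["increments"]}

```bash
mkdir -p pics; cat > h.py <<'E'
import numpy as np, cv2
from workcell import get_obs,get_image,job,models
def pts(im):
    h,w=im["depth"].shape; v,u=np.mgrid[:h,:w]; d=im["depth"].astype(float)
    P=np.stack([(u-im["cx"])/im["fx"]*d,-(v-im["cy"])/im["fy"]*d,-d],-1)
    T=np.array(im["cam_to_world"]); return P@T[:3,:3].T+T[:3,3]
E
python3 - <<'E'
from h import *
o=get_obs(); print(o)
ims=[]
for c in ["scene","top"]:
    im=get_image(c); P=pts(im); ims.append(im["pixels"])
    np.savez(c+".npz",P=P,d=im["depth"],px=im["pixels"])
    for n in ["tin_center","base_tin_top","plate_front","board_top","mustard_center","mug_center","timer_center"]:
        for r in models.look_for(n,c): print(c,n,round(r["p"],2),np.round(r["centre"]))
    cv2.imwrite(f"pics/{c}.png",im["pixels"])
E
```

```text
{'t': 0.0, 'qpos': array([ 1.22300429e+00,  4.23822616e-01,  1.63067809e+00, -2.48312644e-05,
        1.08858775e+00, -1.90203500e-02]), 'qvel': array([ 0.00161122,  0.00052731, -0.00061237,  0.00111078, -0.00088342,
        0.00069597]), 'joint_torque': array([ 1.57087987e-03, -5.44638026e+01, -2.73661512e+01,  6.45622099e-02,
        2.27061252e-02, -9.61307705e-05]), 'ee_pos': array([201.59118961, 590.96342433, 187.31778789]), 'orientation': array([-5.14051485e-01, -3.09899531e+00,  2.31632054e-03]), 'ft_force': array([-0.45003855, -0.0857991 ,  0.25562989]), 'moment': array([-0.01181371, -0.0190374 ,  0.00552942]), 'grasp_force': 0.0, 'width': 88.04702870757481}
scene tin_center 0.76 [ 477. -247.   45.]
scene tin_center 0.75 [497. -84.  49.]
scene base_tin_top 0.76 [503. 106.  60.]
scene plate_front 0.72 [551. 106. 104.]
scene board_top 0.79 [538.  95.  54.]
scene mustard_center 0.72 [718. -61.  68.]
scene mug_center 0.57 [ 741. -201.   62.]
scene timer_center 0.53 [464. 371.  26.]
top tin_center 0.82 [ 490. -221.   64.]
top plate_front 0.59 [560. 111. 103.]
top board_top 0.56 [533. 120.  74.]
top mustard_center 0.65 [721. -39. 102.]
top mug_center 0.84 [ 726. -190.   13.]
top timer_center 0.77 [474. 389.  38.]
```

View pics/scene.png

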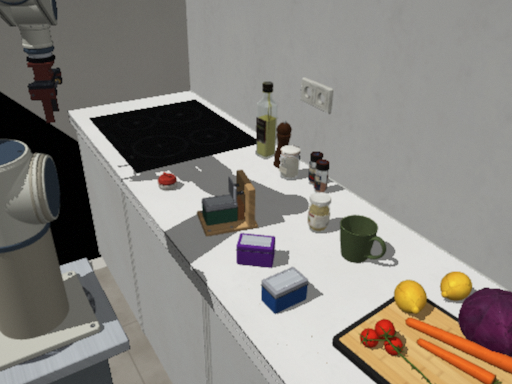

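View pics/top.png

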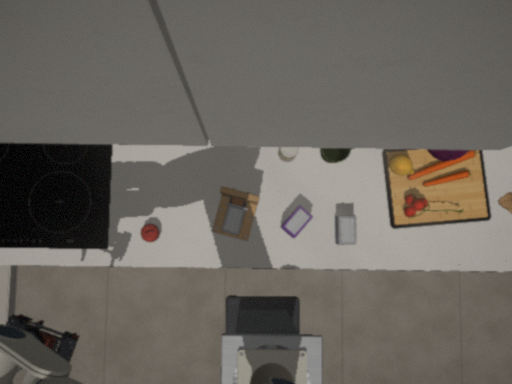

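The scene picture shows two closed tins beside the rack: blue at (285,288) and purple at (256,250). The green one is fixed in the rack at (220,210). In the top view the blue tin is at (346,228), the purple at (297,221), the rack at (236,215). Blue is the one meant; I'll measure it and confirm with a crop.

```bash
python3 - <<'E'
from h import *
def rect(Q,t):
    c,s,a=cv2.minAreaRect(Q[:,:2].astype(np.float32)); b=cv2.boxPoints((c,s,a)); 
    print(t,len(Q),"c",np.round(c,1),"s",np.round(s,1),"ang",round(a,1),"zmed",np.median(Q[:,2]).round(1))
for cam in ["scene","top"]:
    f=np.load(cam+".npz"); P=f["P"]; d=f["d"]>0
    def sel(x0,x1,y0,y1,z0,z1): return P[d&(P[...,0]>x0)&(P[...,0]<x1)&(P[...,1]>y0)&(P[...,1]<y1)&(P[...,2]>z0)&(P[...,2]<z1)]
    rect(sel(400,580,-320,-160,50,72),cam+" blue top")
    rect(sel(400,600,-150,-20,50,72),cam+" purple top")
    rect(sel(420,600,30,180,64,82),cam+" green top")
    rect(sel(420,700,0,200,5,20),cam+" foot")
    rect(sel(420,700,0,200,118,136),cam+" board")
    rect(sel(420,700,0,200,82,116),cam+" plate?")
    rect(sel(420,700,0,200,-5,4),cam+" table")
im=np.load("scene.npz")["px"][160:330,180:340]
tp=np.load("top.npz")["px"][170:260,190:375]
a=cv2.resize(im,None,fx=2.4,fy=2.4); b=cv2.resize(tp,None,fx=2.1,fy=2.1)
o=np.zeros((max(a.shape[0],b.shape[0]),a.shape[1]+b.shape[1],3),np.uint8);o[:a.shape[0],:a.shape[1]]=a;o[:b.shape[0],a.shape[1]:]=b
cv2.imwrite("pics/crop.png",o)
E
```

```text
scene blue top 798 c [ 486. -228.] s [91.3 59.6] ang 2.1 zmed 58.6
scene purple top 568 c [509.8 -72.2] s [61.5 89.9] ang 50.6 zmed 58.3
scene green top 484 c [525.4 109.1] s [118.9 121.2] ang 85.0 zmed 70.4
scene foot 611 c [532.7 119.8] s [124.4 149.3] ang 76.3 zmed 10.5
scene board 212 c [571.8 111.2] s [126.7  50. ] ang 76.5 zmed 125.5
scene plate? 309 c [563.6 107. ] s [122.1  48.1] ang 85.3 zmed 100.4
scene table 2136 c [560.   99.8] s [199.8 279.8] ang 89.9 zmed -1.4
top blue top 531 c [ 489.3 -229.2] s [87.5 58.3] ang 0.8 zmed 60.9
top purple top 517 c [511.6 -72.9] s [56.2 90.4] ang 49.2 zmed 61.0
top green top 511 c [525.3 119.7] s [109.5 110.3] ang 75.9 zmed 72.7
top foot 1160 c [560.5 100.3] s [199.6 276.8] ang 89.6 zmed 10.5
top board 308 c [574.1 110.2] s [118.   50.1] ang 75.9 zmed 128.1
top plate? 92 c [575.4 108.9] s [116.9  54.1] ang 75.0 zmed 103.9
top table 2709 c [560. 100.] s [200.  279.9] ang 90.0 zmed 0.4
```

View pics/crop.png

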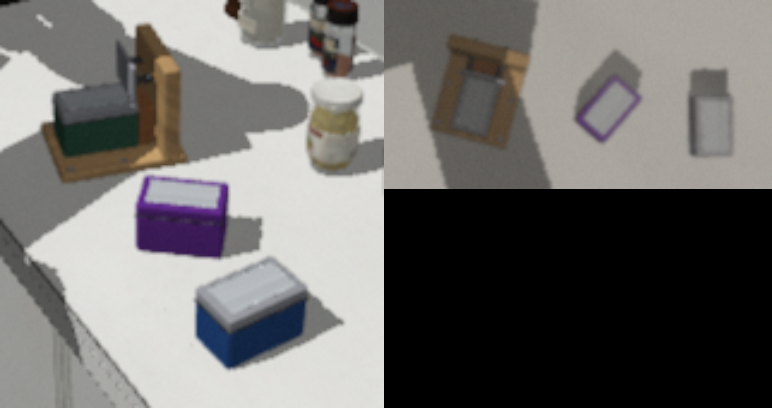

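The crop confirms it: the blue tin (left crop, about (250,310)) stands apart from the purple decoy at (182,215). The rack has a post at its right end. Both cameras give rack yaw about -14° with base_tin_top near (514,125), and the tin near (488,-228) with yaw about 1.5°. Next I'll go above the rack for a close look on the way.

Request:
jog_arm(increments=[0,0,-10.1,0,0,0,100,0,0,-10.1,0,0,0,100,0,0,0,-25,-52,-9,100,0,0,0,-25,-52,-9,100,0,0,0,-25,-52,-9,100,0,0,0,-25,-52,-9,100,0,0,0,-25,-52,-9,100,0,0,0,-25,-52,-9,100,0,0,0,-25,-52,-9,100,0,0,0,-25,-52,-9,100,0,0,0,-25,-52,-9,100,0,0,0,0,0,0,100])

```text
t: 2.3
ee_pos: [439.7, 126.1, 270.0]
orientation: [-0.028, 3.139, 0.0]
ft_force: [-0.7, 1.6, 1.0]
width: 87.7
grasp_force: 0.0
```

```bash
cat >> h.py <<'E'
from scipy.spatial.transform import Rotation as R
def wrist():
    o=get_obs(); im=get_image("wrist"); h,w=im["depth"].shape; v,u=np.mgrid[:h,:w]; d=im["depth"].astype(float)
    x=(u-im["cx"])/im["fx"]; y=(v-im["cy"])/im["fy"]; th=np.hypot(x,y); k=np.tan(th)/np.maximum(th,1e-9)
    P=np.stack([x*k*d,-y*k*d,-d],-1); T=np.array(im["tool_from_camera"]); P=P@T[:3,:3].T+T[:3,3]
    P=R.from_rotvec(o["orientation"]).apply(P.reshape(-1,3)).reshape(P.shape)+o["ee_pos"]
    return o,im,P
def rect(Q,t):
    c,s,a=cv2.minAreaRect(Q[:,:2].astype(np.float32))
    print(t,len(Q),"c",np.round(c,1),"s",np.round(s,1),"ang",round(a,1),"z",np.median(Q[:,2]).round(1))
def yaws(o):
    M=R.from_rotvec(o["orientation"]).as_matrix(); return [round(float(np.degrees(np.arctan2(M[1,i],M[0,i]))),1) for i in (0,1)]
E
python3 - <<'E'
from h import *
o,im,P=wrist(); print(o["ee_pos"],yaws(o),o["qpos"],im["tool_from_camera"],im["fx"])
d=im["depth"]>0
np.savez("w1.npz",P=P,d=d,px=im["pixels"])
def sel(x0,x1,y0,y1,z0,z1): return P[d&(P[...,0]>x0)&(P[...,0]<x1)&(P[...,1]>y0)&(P[...,1]<y1)&(P[...,2]>z0)&(P[...,2]<z1)]
rect(sel(400,700,0,230,121,136),"board"); rect(sel(400,700,0,230,64,80),"green"); rect(sel(400,700,0,230,6,18),"foot")
a=np.radians(-14); X=np.array([np.cos(a),np.sin(a)]);Y=np.array([-X[1],X[0]])
Q=sel(400,700,0,230,66,78); L=np.stack([(Q[:,:2]-[514.5,124.8])@X,(Q[:,:2]-[514.5,124.8])@Y],1)
m=(abs(L[:,0])<55)&(abs(L[:,1])<36); print(np.percentile(L[m],[1,5,50,95,99],axis=0).round(1)); rect(Q[m],"green2")
cv2.imwrite("pics/w1.png",im["pixels"])
E
```

```text
[439.66285804 126.13248314 269.97542161] [-179.0, 91.0] [ 2.53732626e-01  7.08832495e-02  1.89908756e+00 -5.35336652e-04
  1.16956147e+00 -1.33500505e+00] [[ 3.25883698e-04  9.60213954e-01  2.79265208e-01  7.63381257e+01]
 [ 9.99999805e-01 -4.61816275e-04  4.20957548e-04  6.96846970e-01]
 [ 5.33178529e-04  2.79265016e-01 -9.60213917e-01 -1.97449713e+02]
 [ 0.00000000e+00  0.00000000e+00  0.00000000e+00  1.00000000e+00]] 297.3186396354542
board 1348 c [573.5 112.5] s [120.   51.9] ang 76.1 z 128.1
green 2390 c [525.7 123.8] s [118.5 113. ] ang 76.2 z 72.8
foot 2689 c [520.9 125.5] s [119.9 122.6] ang 75.7 z 12.6
[[-44.7 -24.8]
 [-42.4 -22.7]
 [ -5.9   2.2]
 [ 34.1  27.5]
 [ 38.   30. ]]
green2 2199 c [512.1 128.3] s [56.3 84.4] ang 75.7 z 72.8
```

View pics/w1.png

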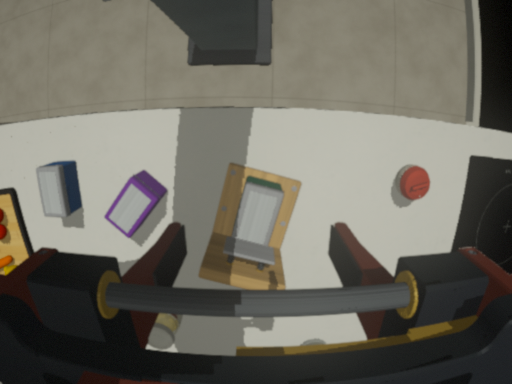

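The picture shows the rack from close by, with the green lid at (258,215) and the plate at (248,250); the blue tin is at (60,190) and the purple at (135,205). The wrist depth gives base_tin_top as (515.2,126.8) with yaw -14.0. Now I'll move above the blue tin.

Request:
jog_arm(increments=[0,0,0,-6,-50.7,10,100,0,0,0,-6,-50.7,10,100,0,0,0,-6,-50.7,10,100,0,0,0,-6,-50.7,10,100,0,0,0,-6,-50.7,10,100,0,0,0,-6,-50.7,10,100,0,0,0,-6,-50.7,10,100,0,0,0,0,0,0,100,0,0,0,0,0,0,100])

```text
t: 3.48
ee_pos: [488.2, -223.2, 198.7]
orientation: [0.039, -3.14, -0.002]
ft_force: [0.9, -0.3, 0.5]
width: 87.7
grasp_force: 0.0
```

```bash
python3 - <<'E'
from h import *
o,im,P=wrist(); print(o["ee_pos"],yaws(o),o["qpos"])
d=im["depth"]>0
def sel(x0,x1,y0,y1,z0,z1): return P[d&(P[...,0]>x0)&(P[...,0]<x1)&(P[...,1]>y0)&(P[...,1]<y1)&(P[...,2]>z0)&(P[...,2]<z1)]
for z in (48,55): rect(sel(420,560,-280,-180,z,70),"blue")
rect(sel(420,560,-280,-180,20,70),"blue all")
E
```

```text
[ 488.17544605 -223.21920706  198.67319557] [-178.6, 91.4] [-4.51371194e-01  2.81774080e-01  1.81474667e+00  5.98261727e-04
  1.04637849e+00 -2.04706104e+00]
blue 3587 c [ 487.  -227.4] s [89.2 56.2] ang 1.5 z 60.8
blue 3569 c [ 487.1 -227.3] s [88.8 56.2] ang 1.3 z 60.9
blue all 3683 c [ 487.  -227.4] s [89.4 56.2] ang 1.7 z 60.8
```

Request:
jog_arm(increments=[0,0,0,1,-4.2,40,100,0,0,0,0,0,45,100,0,0,0,0,0,45,100,0,0,0,0,0,35,100,0,0,0,0,0,19.5,100,0,0,0,0,0,0,100,0,0,0,0,0,0,0,0,0,0,0,0,0,0,0,0,0,0,0,0,0,0,0,0,0,0,0,0,0,0,0,0,0,0,0])

```text
t: 4.9
ee_pos: [487.7, -229.1, 15.2]
orientation: [-0.037, 3.141, -0.0]
ft_force: [-0.2, 1.9, 5.6]
width: 55.6
grasp_force: 30.0
```

Request:
jog_arm(increments=[0,0,0,0,0,-20,0,0,0,0,0,0,-45,0,0,0,0,0,0,-45,0,0,0,0,0,0,-25,0,0,0,0,-1.5,25,0,0,0,0,0,-2,50,0,0,0,0,0,-2,60,0,0,0,0,0,-2,60,0,0,0,0,0,-2,60,0,0,0,0,0,-1.5,60,0,0,0,0,0,-1,47,0,0,0,0,0,0,0,0,0])

```text
t: 6.4
ee_pos: [490.4, 135.8, 149.4]
orientation: [0.044, -3.141, -0.0]
ft_force: [-0.6, -0.7, -2.5]
width: 55.6
grasp_force: 30.0
```

Request:
jog_arm(increments=[0,0,7.7,0,0,0,0,0,0,7.7,0,0,0,0,0,0,0,0,0,0,0,0,0,0,0,0,0,0])

```text
t: 6.9
ee_pos: [490.6, 132.5, 149.4]
orientation: [-0.381, -3.118, 0.0]
ft_force: [-0.6, -0.7, -2.4]
width: 55.4
grasp_force: 30.0
```

```bash
python3 - <<'E'
from h import *
o,im,P=wrist(); print(o["ee_pos"],yaws(o),o["ft_force"],o["width"],o["qpos"])
d=im["depth"]>0
a=np.radians(-14); X=np.array([np.cos(a),np.sin(a)]);Y=np.array([-X[1],X[0]]); B=np.array([515.2,126.8])
L=np.stack([(P[...,:2]-B)@X,(P[...,:2]-B)@Y,P[...,2]],-1); print("tcp local",(o["ee_pos"][:2]-B)@X,(o["ee_pos"][:2]-B)@Y)
tz=o["ee_pos"][2]+45
def s(x0,x1,y0,y1,z0,z1): return L[d&(L[...,0]>x0)&(L[...,0]<x1)&(L[...,1]>y0)&(L[...,1]<y1)&(L[...,2]>z0)&(L[...,2]<z1)]
for n,q in dict(held=s(-90,40,-32,32,tz-12,tz+12),heldfront=s(-90,-60,-40,40,tz-70,tz-5),board=s(20,100,-75,75,121,136),green=s(-55,30,-36,36,66,78),foot=s(-70,-46,-75,75,6,18)).items():
    if len(q)>20: print(n,len(q),np.percentile(q,[1,50,99],axis=0).round(1).tolist()); rect(q,n)
cv2.imwrite("pics/w2.png",im["pixels"])
E
```

```text
[490.59198906 132.45297683 149.42517619] [166.1, 76.1] [-0.59690913 -0.69601476 -2.42020694] 55.43966925466806 [ 2.40376658e-01  3.05974915e-01  1.91637256e+00 -1.81674683e-04
  9.19729970e-01 -1.08705425e+00]
tcp local -25.244626714016466 -0.4681573894164206
held 12580 [[-70.5, -27.9, 186.3], [-37.7, 0.1, 195.1], [2.8, 28.4, 202.8]]
held 12580 c [-32.5   0.1] s [76.8 63.9] ang 0.2 z 195.1
heldfront 1155 [[-70.8, -26.5, 140.5], [-70.2, 0.0, 169.1], [-69.2, 26.5, 188.9]]
heldfront 1155 c [-69.7   0.1] s [ 2.4 55.9] ang 0.1 z 169.1
board 146 [[81.7, -56.1, 126.9], [83.4, 18.9, 128.4], [85.3, 57.1, 129.9]]
board 146 c [83.3  0.3] s [115.8   3.8] ang 89.6 z 128.4
foot 489 [[-54.7, -58.6, 6.1], [-52.6, -3.5, 12.2], [-46.2, 59.5, 14.5]]
foot 489 c [-50.5   0.4] s [  8.9 118.9] ang 0.0 z 12.2
```

View pics/w2.png

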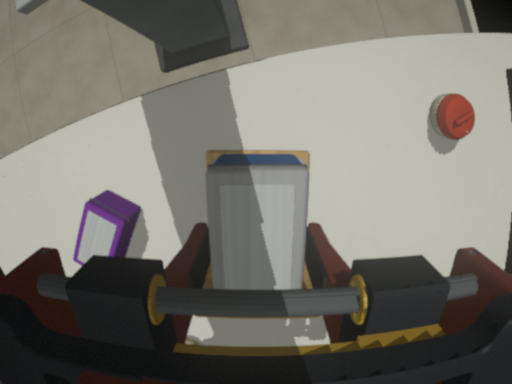

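The picture shows the blue tin gripped square and centred over the rack foot, its front edge at (258,155). The measurement puts it at x = -25.2 and y ≈ 0 in the rack frame, square to it. Now I'll lower it.

Request:
jog_arm(increments=[0,0,0,0,0,25,0,0,0,0,0,0,22,0,0,0,0,0,0,8,0,0,0,0,0,0,4,0,0,0,0,0,0,2,0,0,0,0,0,0,0,0,0,0,0,0,0,0,0])

```text
t: 7.82
ee_pos: [491.1, 133.2, 89.0]
orientation: [0.384, 3.117, 0.0]
ft_force: [-0.0, -0.8, -1.4]
width: 55.8
grasp_force: 30.0
```

Request:
jog_arm(increments=[0,0,0,0,0,1,0,0,0,0,0,0,1,0,0,0,0,0,0,0,0,0,0,0,0,0,0,0])

```text
t: 8.32
ee_pos: [490.9, 133.2, 87.2]
orientation: [0.384, 3.118, 0.0]
ft_force: [-2.2, -0.1, 6.0]
width: 55.8
grasp_force: 30.0
```

```bash
cat > chk.py <<'E'
from h import *
o,im,P=wrist()
d=im["depth"]>0
a=np.radians(-14); X=np.array([np.cos(a),np.sin(a)]);Y=np.array([-X[1],X[0]]); B=np.array([515.2,126.8])
L=np.stack([(P[...,:2]-B)@X,(P[...,:2]-B)@Y,P[...,2]],-1); f=o["ft_force"]
print("tcp",((o["ee_pos"][:2]-B)@X).round(1),((o["ee_pos"][:2]-B)@Y).round(1),o["ee_pos"][2].round(1),yaws(o),"F x,y,z",(f[:2]@X).round(1),(f[:2]@Y).round(1),f[2].round(1))
def s(x0,x1,y0,y1,z0,z1): return L[d&(L[...,0]>x0)&(L[...,0]<x1)&(L[...,1]>y0)&(L[...,1]<y1)&(L[...,2]>z0)&(L[...,2]<z1)]
for n,q in dict(top=s(-90,40,-32,32,125,140),front=s(-90,-38,-40,40,85,122),greenfront=s(-52,-38,-30,30,20,60),foot=s(-70,-46,-75,75,6,18),board=s(75,100,-75,75,121,136)).items():
    if len(q)>20: print(n,len(q),np.percentile(q,[1,50,99],axis=0).round(1).tolist()); rect(q,n)
E
python3 chk.py
```

```text
tcp -25.1 0.4 87.2 [166.0, 76.0] F x,y,z -2.1 -0.6 6.0
top 12268 [[-70.3, -26.9, 128.0], [-37.6, 1.0, 132.9], [2.9, 29.0, 136.4]]
top 12268 c [-32.8   0. ] s [64.  76.3] ang 89.9 z 132.9
front 836 [[-70.7, -25.8, 86.5], [-70.1, 0.9, 106.2], [-69.1, 27.7, 121.8]]
front 836 c [-69.7   0.9] s [ 2.5 56. ] ang 0.3 z 106.2
foot 334 [[-54.6, -58.0, 6.4], [-51.6, -40.9, 12.4], [-46.1, 59.6, 14.2]]
foot 334 c [-50.2   0.9] s [120.1   8.7] ang 89.9 z 12.4
```

Request:
jog_arm(increments=[0,0,0,-3,0,0,0,0,0,0,-4,0,0,0,0,0,0,-4,0,0,0,0,0,0,-3,0,0,0,0,0,0,-2,0,0,0,0,0,0,-2,0,0,0,0,0,0,-2,0,0,0,0,0,0,0,0,0,0,0,0,0,0,0,0,0])

```text
t: 9.5
ee_pos: [507.5, 128.8, 87.3]
orientation: [-0.384, -3.113, 0.0]
ft_force: [-11.4, 3.4, 15.2]
width: 55.8
grasp_force: 30.0
```

```bash
python3 chk.py
```

```text
tcp -8.0 0.1 87.3 [165.9, 75.9] F x,y,z -11.9 0.6 15.2
top 12307 [[-53.0, -27.2, 128.2], [-20.3, 0.7, 133.0], [20.2, 28.7, 136.2]]
top 12307 c [-15.4  -0. ] s [63.9 76.4] ang 89.7 z 133.0
front 812 [[-53.7, -26.0, 86.7], [-52.8, 0.7, 106.5], [-51.8, 27.4, 121.1]]
front 812 c [-52.5   0.7] s [ 2.9 56.2] ang 0.2 z 106.5
foot 1221 [[-54.9, -57.5, 6.5], [-50.6, -1.3, 12.4], [-46.1, 58.4, 14.3]]
foot 1221 c [-50.4   0.6] s [118.6   9. ] ang 89.7 z 12.4
board 120 [[75.0, -50.9, 127.4], [75.5, -1.2, 128.5], [76.7, 49.4, 129.4]]
board 120 c [75.9  0.6] s [  1.9 105.7] ang 0.2 z 128.5
```

Request:
jog_arm(increments=[0,0,0,0,0,-1.3,0,0,0,0,-2,0,0,0,0,0,0,-2,0,0,0,0,0,0,-2,0,0,0,0,0,0,0,0,0,0,0,0,0,0,0,0,0])

```text
t: 10.3
ee_pos: [514.2, 127.0, 87.4]
orientation: [-0.384, -3.114, 0.001]
ft_force: [-8.3, 3.8, 1.5]
width: 55.9
grasp_force: 30.0
```

```bash
python3 chk.py
```

```text
tcp -1.0 -0.1 87.4 [165.9, 75.9] F x,y,z -9.0 1.7 1.5
top 12303 [[-46.1, -27.2, 128.0], [-13.4, 0.6, 133.0], [27.1, 28.6, 136.3]]
top 12303 c [-8.6  0.1] s [76.1 63.9] ang 0.3 z 133.0
front 806 [[-46.5, -26.1, 86.9], [-45.9, 0.6, 106.6], [-45.0, 27.3, 120.8]]
front 806 c [-45.4   0.6] s [ 2.4 56. ] ang 0.0 z 106.6
greenfront 379 [[-44.7, -26.1, 20.6], [-44.3, 0.5, 44.2], [-43.5, 26.1, 60.0]]
greenfront 379 c [-44.    0.5] s [ 1.6 55.3] ang 0.1 z 44.2
foot 1227 [[-54.6, -57.7, 9.3], [-50.4, 0.4, 12.5], [-46.2, 58.1, 14.3]]
foot 1227 c [-50.4   0.3] s [  8.8 120.6] ang 0.0 z 12.5
board 1067 [[75.1, -50.3, 127.6], [79.0, 1.2, 128.8], [83.2, 51.3, 130.0]]
board 1067 c [79.4  0.4] s [  8.8 105.2] ang 0.0 z 128.8
```

The blue front is about 1.6 mm short of flush and is pressing with about 9 N, so I'll nudge it 1.3 mm.

Request:
jog_arm(increments=[0,0,0,-1.3,0,0,0,0,0,0,0,0,0,0,0,0,0,0,0,0,0,0,0,0,0,0,0,0,0,0,0,0,0,0,0])

```text
t: 10.98
ee_pos: [515.2, 126.8, 87.4]
orientation: [-0.384, -3.114, 0.0]
ft_force: [-8.8, 4.2, 2.4]
width: 55.7
grasp_force: 30.0
```

```bash
python3 chk.py; python3 - <<'E'
from h import *
im=get_image("scene")["pixels"][150:250,170:290]; cv2.imwrite("pics/s2.png",cv2.resize(im,None,fx=5,fy=5))
E
```

```text
tcp 0.1 -0.0 87.4 [165.9, 75.9] F x,y,z -9.6 1.9 2.4
top 12297 [[-45.1, -27.2, 128.0], [-12.3, 0.6, 133.0], [28.2, 28.6, 136.4]]
top 12297 c [-7.3 -0. ] s [64.  76.4] ang 89.7 z 133.0
front 808 [[-45.5, -26.1, 86.8], [-44.8, 0.6, 106.4], [-43.8, 27.4, 121.4]]
front 808 c [-44.4   0.6] s [ 2.4 56.1] ang 0.2 z 106.4
greenfront 388 [[-44.5, -25.1, 20.3], [-44.3, -0.3, 41.4], [-43.4, 27.0, 59.9]]
greenfront 388 c [-43.9   1.1] s [54.2  1.6] ang 89.4 z 41.4
foot 1222 [[-54.5, -57.9, 9.6], [-50.3, 0.4, 12.6], [-46.1, 58.8, 14.3]]
foot 1222 c [-50.3   0.5] s [  8.6 120.4] ang 0.0 z 12.6
board 1220 [[75.1, -50.0, 127.4], [79.5, 0.5, 128.7], [84.9, 51.3, 130.0]]
board 1220 c [80.5  0.7] s [105.3  11. ] ang 89.9 z 128.7
```

View pics/s2.png

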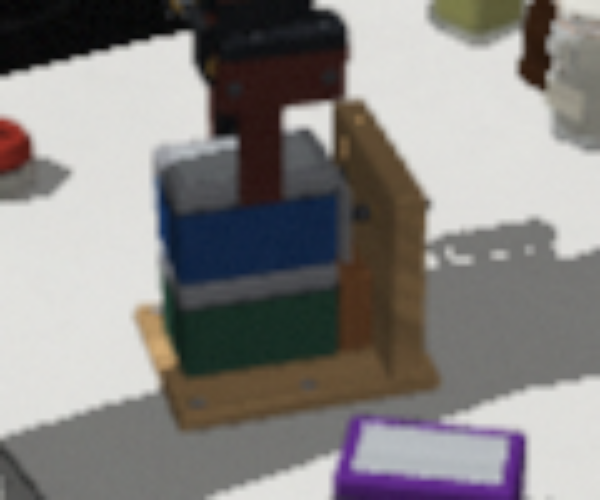

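The picture shows the blue tin square on the green one, with fronts flush at (165,280) and its back pressed against the plate at (345,220). The reading is about 9.6 N.

```bash
python3 -c "
from workcell import job; print(job.close_job())"
```

```text
the job is handed in; nothing more can be done
None
```

I handed the job in with the arm still holding the blue tin square on the green one: fronts flush within about 0.5 mm and about 9.6 N on the plate at t ≈ 11 s; no verdict was returned.

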